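# Load the dry-block heater

## Task

Lift the cover off the well of the dry-block heater and hang it by the slot in its handle on the peg of the stand. Then set the aluminium tube block that fits the well (the short wide one with two rows of holes) into it and press it down fully home, until its top face is flush with the heater's top. Leave the other things on the bench where they are.

Things in the scene. Friction and masses are not known exactly. Their poses are not given: they have to be found in the camera images.
- heater: Cream box-shaped dry-block heater, fixed to the bench, 190 (x) x 150 (y) x 85 mm high; origin at the centre of its underside, front panel with display on its -x face. A rectangular well 100 (x) x 68 (y) mm with a 3 mm bevelled mouth opens in its top; the cover lies over it at the start.
- well_top (a point): Centre of the well's mouth, level with the heater's top face; axes as the heater (x along the well's long side), z up. 20 mm towards +x from the heater's middle.
- lift_plate (a joint): The floor of the well is a stiff damped lift plate that stays where it is pushed: 0 = up (40 mm below the heater's top, so that a block set on it stands 10 mm proud), 0.010 m = fully down (50 mm below the top). It needs about 12 N in all, more when pressed fast; the block's weight alone does not move it.
- cover: Loose grey plastic cover, 200 g: a flat plate 130 (x) x 96 (y) x 6 mm with an upright handle plate in its middle, 70 mm long along x and 10 mm thick (y), reaching 68 mm above the underside. The handle's lower part is a slot right through along y, 50 mm wide (x), from 6 to 36 mm above the underside; over it is a solid grip bar from 36 to 68 mm. Origin at the centre of the plate's underside, z up.
- cover_eye (a point): Middle of the upper edge of the slot in the cover's handle (underside of the grip bar), 36 mm above the cover's underside; this edge rests on the peg when the cover hangs.
- stand: Fixed steel stand: base plate 180 x 120 x 8 mm, an upright post 16 x 30 mm and 153 mm high at the origin (centre of the post's foot, on the bench), and a level flat peg that points from the post along the stand's -x.
- peg_seat (a point): Point on the peg's top face, 75 mm from the post's axis and 130 mm above the bench, where the cover should hang; axes as the stand, x along the peg with the free tip at -x. The peg is 14 mm wide and 10 mm thick, its free end 47 mm from this point, with a lip 4 mm high at the tip.
- block: Loose aluminium tube block, 350 g or so, 96 (x) x 64 (y) x 50 mm high, two rows of four dark tube holes in its top, and an upright grip rib in its middle 50 mm long (x), 14 mm thick (y) and 40 mm high, so the rib's top is 90 mm above the underside. Origin at the centre of the underside, z up. It fits the well either way round.
- block_top (a point): Centre of the block's top face (at the foot of the rib), 50 mm above its underside.
- long_block: A loose block that does not fit: 150 (x) x 44 (y) x 50 mm, one row of holes, same grip rib. Bystander, origin under its centre.
- tip_box: Loose lidded pipette-tip box 124 x 84 x 57 mm. Bystander, origin under its centre.
- beaker: Loose glass beaker, 72 mm wide, 90 mm high. Bystander, origin under its centre.
- bottle: Loose amber bottle, 60 mm wide, 140 mm high. Bystander, origin under its centre.
- tube_rack: Loose white tube rack 200 x 70 x 50 mm, tubes to 77 mm. Bystander, origin under its centre.

How it is judged:
By the outcome, as a careful person would: the job done as asked, in the order asked, and still so for the second after the job is handed in, with the robot touching nothing.
It also fails if it takes over 72 s, if anything falls off the work surface, if the arm or the gripper's body presses on something with over 40 N, if the wrist force passes 120 N, or if a joint passes its speed limit or range.

## Robot

A 6-joint arm with a two-finger parallel gripper is mounted at the origin on the work surface. World frame = base frame: x ahead of the robot, y to its left, z up, the work surface at z = 0. Lengths are in m, angles in degrees, forces in N, time in s.
With the tool pointing down it reaches from about 0.4 to 0.825 m from the base axis. Payload 7 kg.
Tool frame: the origin (TCP) lies at the centre of the arm's flange, where the gripper is bolted on; the fingertips stand 178 mm ahead of it and the grasp point (between the pads) lies 159 mm ahead of it; z points along the fingers, y is the line along which they close (so a half turn about z gives the same grasp; the last joint's range is limited). The gripper opens to 88 mm and grips with 3 to 60 N. Pads are 19 mm wide; open, the fingers measure 130 mm over their backs; the gripper's body (78 mm by 193 mm) begins 47 mm behind the grasp point.
Start: joints at [85.262, 20.546, 0.682, 0, -70.136, -16.507], TCP at [0.245, 0.629, 0.405] pointing down, gripper open.
Joint ranges: [-176.03, 176.03], [-82.01, 121.73], [-58.28, 71.71], [-173.87, 95.51], [-174.79, -0.11], [-173.66, 173.66]. Speed limits (degrees/s): [136.94, 136.94, 172.46, 180, 180, 180].

## Interface

Orientations are given as [roll, pitch, yaw] about the fixed x, y, z axes, in that order (R = Rz(yaw) Ry(pitch) Rx(roll)).
In Python, from plant import telemetry, snapshot, workorder, nets gives the robot as it stands.
- The arm moves only by the shell command python3 -m creep 'ROWS'. ROWS is JSON, a list that holds one entry, the list of rows, each a list of 5 numbers: the shift along the tool's x, y, z normalised to -1 to 1, where 1 is 0.2 m, then the turn about the tool's z normalised to -1 to 1, where 1 is pi/2 rad, then the opening, from 0 (shut) to 1 (fully open). In form: [[[x, y, z, spin, hand], ...]]. A call has 1 to 8 rows; each row shifts and turns the commanded pose from where the row before left it, along the tool's axes as they then stand; what a row does not reach is not made up. A row lasts 1/12 s, in which the tool goes at most 41.7 mm and 7.16 degrees, less where a joint would pass 70% of its speed; a pose out of reach is approached as far as the arm can. A call with a number of a shift or a turn outside -1 to 1 is refused whole. A call with a gripper value outside its range is refused whole. The fingers move at their own pace and stop on an object; the grip force is fixed at half the most. Time passes only in rows, so rows that do not move let the fingers close. It gives the time, the measured TCP pose, the force, the opening and the grip force at its end, in the units of the state.
- telemetry.get_obs(): the state, without advancing time (a new reading comes with each control period).
- snapshot(name): name is "scene" or "top" or "wrist"; returns a dict with "frame" (420x560x3 uint8, red, green, blue), "fx", "fy", "cx", "cy" (pixels), "rvec" (rotation vector, rad) and "tvec" (3), from world to camera coordinates, as OpenCV has them; the wrist camera has in their place "mount" (4x4, takes a point from camera to tool coordinates, whose origin is the TCP and whose axes are the flange's). Camera axes: x right, y down, z forward; pixel columns grow to the right and rows downward; lengths in m; the calibration is good to about 2 mm. A picture is of the moment at which its call begins: read the wrist's pose just before it. There is no depth.
- workorder.close_job(): hands the job in; it is judged then, once.
Trained networks look in a picture, given as the dict that the camera call returned (one of the last four; its "shot" number tells which), for a name from the list of things; names that differ only in an ending like _2 or _b are one class to them, and where a whole thing is asked for, a point or a joint stands for the part that bears it (a point fixed in the world has none). Each returns a list of dicts, best first, with "confidence" (0 to 1); they miss things now and then, are a little off and sometimes report something else, mostly with a low value. They report only what shows in the picture. A call takes as long as a camera call.
- nets.find_in(picture, query): "uv" ([column, row] in pixels, amid what is visible of it).
- nets.masks_of(picture, query): "region" (420x560 bool, what is visible of it) and "uv" ([column, row] in pixels, amid what is visible of it).
- nets.landmark_of(picture, query): "uv" ([column, row] in pixels: a listed point, or the origin of a listed thing).
The state is a dict: "clock": time; "joint_pos": joint angles; "qvel": joint speeds; "tau": joint torques, N m; "tool_pos": TCP position; "orientation": TCP orientation; "force": force on the tool from outside, world axes, zero at the start; "moment": the same for the moment, N m; "opening": finger opening in m; "gripper_force": force on a finger pad.
Only numpy, scipy, OpenCV 4.12 (cv2) and the standard library are available. Lean on these libraries where they do the work, as an engineer would, in place of code of your own. Each camera call takes 0.05 s, during which the arm holds its last target. There are 200 camera calls.

## Working session

There is one attempt and no reset: what is moved stays moved. The work goes in short steps, Python scripts to look and compute and a shell command to move; the robot and the scene stay as the last step left them, time stands still between calls to the robot, and variables do not carry over. Pictures are saved under pics/ and viewed, at most 11 in all, crops included, and the job is handed in when it is done.

```bash
mkdir -p pics; ls
cat > h.py <<'E'
import numpy as np, cv2
from plant import telemetry, snapshot, workorder, nets
from scipy.spatial.transform import Rotation as Ro
def pose():
    o=telemetry.get_obs(); return np.array(o["tool_pos"]),Ro.from_euler('xyz',o["orientation"],degrees=True).as_matrix(),o
def cam(name):
    p,R,o=pose(); s=snapshot(name)
    K=np.array([[s["fx"],0,s["cx"]],[0,s["fy"],s["cy"]],[0,0,1]])
    if "mount" in s:
        T=np.eye(4);T[:3,:3]=R;T[:3,3]=p; M=np.linalg.inv(T@np.array(s["mount"]))
    else:
        M=np.eye(4);M[:3,:3]=cv2.Rodrigues(np.array(s["rvec"],float))[0];M[:3,3]=np.ravel(s["tvec"])
    return s,K@M[:3]
def save(s,n): cv2.imwrite(f"pics/{n}.png",s["frame"][...,::-1])
def tri(Ps,uvs):
    A=np.vstack([np.vstack([uv[0]*P[2]-P[0],uv[1]*P[2]-P[1]]) for P,uv in zip(Ps,uvs)])
    x=np.linalg.lstsq(A[:,:3],-A[:,3],rcond=None)[0]
    e=[np.linalg.norm((P@np.r_[x,1])[:2]/(P@np.r_[x,1])[2]-uv) for P,uv in zip(Ps,uvs)]
    return x,np.round(e,1)
def atz(P,uv,z):
    A=np.vstack([uv[0]*P[2]-P[0],uv[1]*P[2]-P[1]])
    return np.linalg.solve(A[:,:2],-A[:,2]*z-A[:,3])
E
cat > a.py <<'E'
from h import *
np.set_printoptions(precision=4,suppress=True)
st,Pt=cam("top"); ss,Ps=cam("scene"); sw,Pw=cam("wrist")
save(st,"top0");save(ss,"scene0");save(sw,"wrist0")
print(telemetry.get_obs())
for n in ["heater","well_top","cover","cover_eye","stand","peg_seat","block","block_top","long_block","tip_box","beaker","bottle","tube_rack"]:
    r=[nets.landmark_of(x,n) for x in (st,ss,sw)]
    print(n,[[(np.round(a["uv"],1).tolist(),round(a["confidence"],2)) for a in q[:2]] for q in r])
    if r[0] and r[1]: print("   ",*tri([Pt,Ps],[np.array(r[0][0]["uv"]),np.array(r[1][0]["uv"])]))
E
python3 a.py
```

```text
pics
{'clock': 0.15, 'joint_pos': array([ 85.2608,  20.5823,   0.647 ,  -0.0132, -70.1355, -16.5084]), 'qvel': array([-0.0382, -0.1065,  0.1878,  0.011 , -0.0805,  0.0069]), 'tau': array([ -0.0013, -58.3275,  29.3292,   7.0012,   0.0088,  -0.0001]), 'tool_pos': array([0.2446, 0.629 , 0.4039]), 'orientation': array([179.9286,  -0.0082, -21.2521]), 'force': array([ 0.0099, -0.3834, -0.6609]), 'moment': array([ 0.054 , -0.0698,  0.0301]), 'gripper_force': 0.0, 'opening': 0.08744702824014265}
heater [[([274.4, 223.0], 0.59)], [([271.8, 233.5], 0.9)], []]
    [ 0.5357  0.0059 -0.0094] [3.4 5. ]
well_top [[([280.4, 215.7], 0.81)], [], []]
cover [[], [([274.5, 216.9], 0.84)], []]
cover_eye [[([279.3, 221.6], 0.72), ([275.9, 212.4], 0.67)], [([275.2, 210.4], 0.83)], []]
    [0.5241 0.0003 0.0776] [0.  0.1]
stand [[([189.1, 203.6], 0.85)], [([386.1, 249.7], 0.65), ([317.8, 297.1], 0.45)], []]
    [0.5847 0.3334 0.0233] [2.7 4.1]
peg_seat [[([188.1, 223.6], 0.94)], [([394.0, 199.4], 0.58)], []]
    [0.4907 0.3253 0.128 ] [1.3 1.8]
block [[([351.7, 231.5], 0.74)], [([184.8, 219.2], 0.76)], []]
    [ 0.5168 -0.2788 -0.0038] [0.9 1.3]
block_top [[([354.0, 227.6], 0.88)], [([185.3, 208.1], 0.78)], []]
    [ 0.521  -0.2739  0.0503] [0.4 0.6]
long_block [[([241.3, 171.0], 0.89)], [([316.5, 296.2], 0.9), ([135.3, 182.4], 0.4)], []]
    [ 0.736   0.1496 -0.0181] [2.4 4.1]
tip_box [[([320.8, 168.1], 0.88)], [([206.2, 285.7], 0.65)], []]
    [ 0.7572 -0.1528  0.0061] [0.9 1.5]
beaker [[([139.9, 259.9], 0.89)], [([439.3, 205.8], 0.8)], [([344.9, 47.0], 0.59)]]
    [0.3654 0.5055 0.0009] [1.5 2. ]
bottle [[([377.0, 184.8], 0.85), ([278.1, 209.9], 0.46)], [([139.8, 263.7], 0.63)], []]
    [ 0.7025 -0.3662 -0.002 ] [0.8 1.2]
tube_rack [[([411.8, 273.1], 0.86)], [([131.0, 181.3], 0.87), ([273.6, 209.6], 0.56)], []]
    [ 0.3717 -0.504  -0.0007] [0.9 1.1]
```

View pics/top0.png

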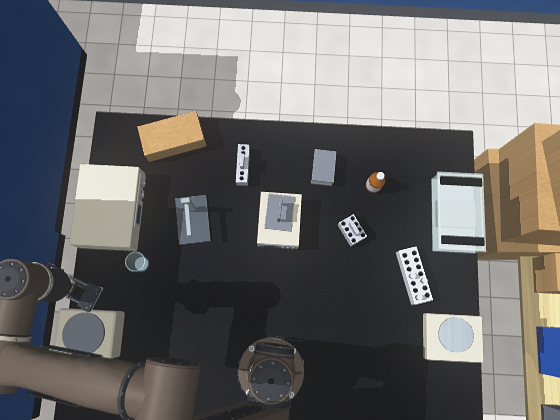

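View pics/scene0.png

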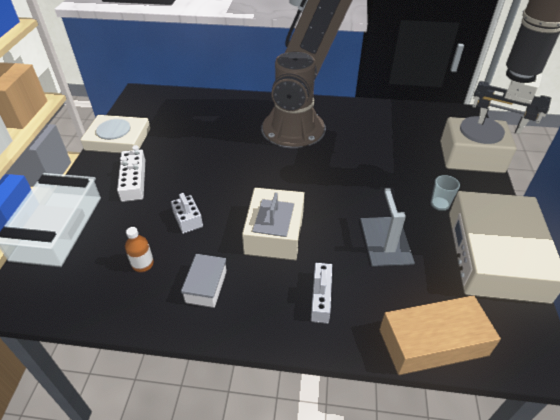

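The pictures show the heater with its cover at top (280,218) and scene (275,215). The stand is at top (190,215), with its peg pointing towards the robot. The block is at top (352,230), turned about 30°. Next I'll take close wrist views, starting over the stand.

```bash
cat >> h.py <<'E'
def plan(x,y,z,yaw=None):
    "tool-frame shift units (in present axes) and spin units to a TCP goal"
    p,R,o=pose(); d=R.T@(np.array([x,y,z])-p)/0.2
    cur=o["orientation"][2]; s=0 if yaw is None else -((yaw-cur+180)%360-180)/90
    print("pos",p.round(4),"yaw",round(cur,2),"shift",d.round(3),"rows>=",round(np.linalg.norm(d)/.2085,1),"spin",round(s,4),"rows>=",round(abs(s)*90/7.16,1))
E
python3 -c "
from h import *
s=snapshot('wrist');print(np.round(s['mount'],3),s['fx'])
plan(.42,.33,.42,-90);plan(.49,.0,.42,0)"
```

```text
[[ 0.    -0.96  -0.278  0.076]
 [ 1.     0.    -0.     0.   ]
 [ 0.    -0.278  0.96   0.02 ]
 [ 0.     0.     0.     1.   ]] 321.8917944975623
pos [0.2446 0.6291 0.4047] yaw -21.24 shift [ 1.359  1.076 -0.077] rows>= 8.3 spin 0.764 rows>= 9.6
pos [0.2446 0.6291 0.4047] yaw -21.24 shift [ 2.283  2.487 -0.077] rows>= 16.2 spin -0.236 rows>= 3.0
```

```bash
cat > w.py <<'E'
from h import *
import sys,pickle
np.set_printoptions(precision=4,suppress=True)
tag=sys.argv[1]; s,P=cam("wrist"); save(s,tag); d={}
for n in sys.argv[2:]:
    r=nets.landmark_of(s,n)
    print(n,[(np.round(a["uv"],1).tolist(),round(a["confidence"],2)) for a in r[:3]])
    if r: d[n]=np.array(r[0]["uv"])
pickle.dump((P,d,s["frame"]),open(tag+".pkl","wb"))
E
python3 -m creep '[[[0.165,0.13,0,0,1],[0.165,0.13,0,0,1],[0.165,0.13,0,0,1],[0.165,0.13,0,0,1],[0.165,0.13,0,0,1],[0.165,0.13,0,0,1],[0.165,0.13,0,0,1],[0.0,0.0,0,0,1]]]'
python3 -m creep '[[[0,0,0,0,1],[0,0,0,0,1]]]'
python3 w.py s1 peg_seat stand
python3 -m creep '[[[0.15,0.15,0,0,1],[0.15,0.15,0,0,1],[0.15,0.15,0,0,1],[0,0,0,0,1],[0,0,0,0,1]]]'
python3 w.py s2 peg_seat stand cover_eye well_top
python3 -c "
from h import *
plan(.45,.0,.43,0)"
```

```text
clock: 2.82
tool_pos: [0.3947, 0.3727, 0.4052]
orientation: [180.0, -0.0, -21.5]
force: [-0.4, 0.8, -1.0]
opening: 0.0877
gripper_force: 0.0
clock: 2.98
tool_pos: [0.3929, 0.3778, 0.405]
orientation: [-179.9, -0.0, -21.3]
force: [0.8, -0.0, 0.3]
opening: 0.0879
gripper_force: 0.0
peg_seat []
stand [([249.1, 10.4], 0.9)]
clock: 3.55
tool_pos: [0.4434, 0.2627, 0.4046]
orientation: [180.0, 0.0, -21.3]
force: [0.2, -0.2, -0.4]
opening: 0.0878
gripper_force: 0.0
peg_seat [([180.9, 177.2], 0.84)]
stand [([175.7, 102.9], 0.85)]
cover_eye [([179.6, 177.7], 0.21)]
well_top [([176.0, 100.7], 0.35)]
pos [0.4427 0.2648 0.4045] yaw -21.13 shift [ 0.511  1.222 -0.127] rows>= 6.4 spin -0.2348 rows>= 3.0
```

View pics/s2.png

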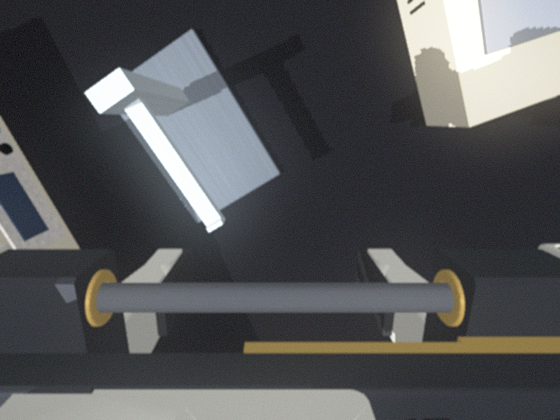

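```bash
python3 -m creep '[[[0.07,0.15,-0.02,-0.06,1],[0.07,0.15,-0.02,-0.06,1],[0,0,0,0,1],[0,0,0,0,1]]]'
python3 w.py s3 peg_seat stand cover_eye cover
python3 -c "
from h import *
plan(.45,.05,.43,0)"
```

```text
clock: 4.13
tool_pos: [0.4504, 0.1976, 0.413]
orientation: [-180.0, -0.0, -10.5]
force: [0.0, 0.8, -0.6]
opening: 0.0876
gripper_force: 0.0
peg_seat [([118.2, 181.8], 0.65)]
stand [([140.8, 102.7], 0.84)]
cover_eye [([506.4, 23.8], 0.82), ([475.4, 36.3], 0.34)]
cover [([476.3, 37.5], 0.79)]
pos [0.4504 0.1987 0.4124] yaw -10.41 shift [ 0.132  0.732 -0.088] rows>= 3.6 spin -0.1157 rows>= 1.5
```

The peg runs from the post top at about (118,92) to its lipped tip at (213,224). The gripper hides the lower half of the picture, so targets should sit ahead of the tool.

```bash
python3 -m creep '[[[-0.01,0.17,-0.02,-0.058,1],[-0.01,0.17,-0.02,-0.058,1],[0,0.17,-0.02,0,1],[0,0.15,-0.02,0,1],[0,0,0,0,1],[0,0,0,0,1]]]'
python3 w.py h1 cover_eye cover heater well_top
python3 -m creep '[[[0,0.17,0,0,1],[0,0.17,0,0,1],[0,0.17,0,0,1],[0,0,0,0,1],[0,0,0,0,1]]]'
python3 w.py h2 cover_eye cover heater block block_top
python3 -c "
from h import *
import pickle
L=lambda t:pickle.load(open(t+'.pkl','rb'))
for a,b,n in [('s2','s3','peg_seat'),('s2','s3','stand'),('h1','h2','cover_eye'),('h1','h2','cover'),('h1','h2','heater')]:
    A,B=L(a),L(b)
    if n in A[1] and n in B[1]: print(n,*tri([A[0],B[0]],[A[1][n],B[1][n]]))
im=np.hstack([L('h1')[2][:240],]); cv2.imwrite('pics/h12.png',np.vstack([L('h1')[2][:255],L('h2')[2][:255]])[...,::-1])
plan(.45,.0,.43,0)"
```

```text
clock: 4.88
tool_pos: [0.4373, 0.0663, 0.4289]
orientation: [-180.0, -0.0, -0.1]
force: [-0.1, 0.5, 0.8]
opening: 0.0878
gripper_force: 0.0
cover_eye [([356.5, 57.8], 0.63)]
cover [([345.8, 68.4], 0.58)]
heater [([344.2, 68.5], 0.54)]
well_top []
clock: 5.55
tool_pos: [0.4374, -0.0357, 0.4284]
orientation: [180.0, 0.0, -0.1]
force: [-0.1, -0.4, -0.0]
opening: 0.0877
gripper_force: 0.0
cover_eye [([231.2, 55.3], 0.76)]
cover [([233.7, 68.9], 0.58)]
heater []
block [([471.4, 112.1], 0.76)]
block_top [([498.0, 115.3], 0.69), ([468.4, 112.1], 0.48)]
peg_seat [0.49887313 0.32242383 0.12650147] [0.2 0.2]
stand [ 0.57086967  0.33360682 -0.00109244] [0. 0.]
cover_eye [ 0.56164469 -0.00086128  0.12145699] [1.1 1.1]
cover [0.55683108 0.0010556  0.09051265] [0.4 0.4]
pos [ 0.4375 -0.034   0.4286] yaw 0.1 shift [ 0.063 -0.17  -0.007] rows>= 0.9 spin 0.0011 rows>= 0.0
```

View pics/h12.png

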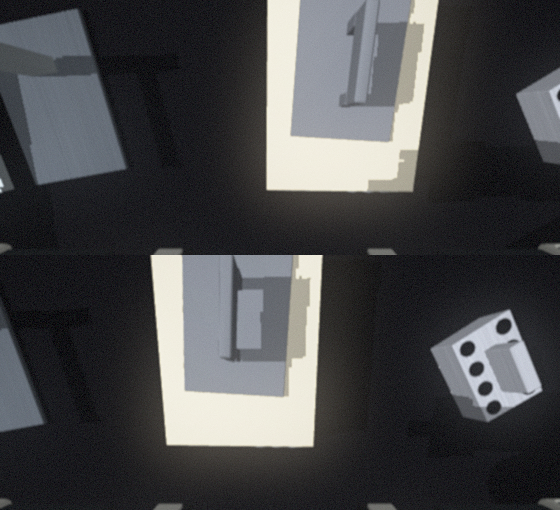

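The cover is turned a few degrees on the heater and its handle runs off the top of the picture. I'll raise the camera to see the whole handle.

```bash
python3 -m creep '[[[-0.05,-0.01,-0.15,0,1],[-0.05,-0.01,-0.15,0,1],[0,0,-0.1,0,1],[0,0,0,0,1],[0,0,0,0,1]]]'
python3 w.py h3 cover_eye cover heater block block_top
python3 -m creep '[[[0,-0.19,0,0,1],[0,-0.19,0,0,1],[0,-0.19,0,0,1],[0,0,0,0,1],[0,0,0,0,1]]]'
python3 w.py h4 cover_eye cover heater block block_top
python3 -c "
from h import *
import pickle
L=lambda t:pickle.load(open(t+'.pkl','rb'))
c=lambda im,x0: cv2.resize(im[0:200,x0:x0+260],(780,600),interpolation=cv2.INTER_CUBIC)
a=L('h3')[2];b=L('h4')[2]
cv2.imwrite('pics/h34.png',np.hstack([cv2.resize(a[0:220,130:330],None,fx=2,fy=2,interpolation=cv2.INTER_CUBIC),cv2.resize(b[0:220,230:430],None,fx=2,fy=2,interpolation=cv2.INTER_CUBIC)])[...,::-1])
plan(.45,.0,.43,0)"
```

```text
clock: 6.27
tool_pos: [0.4173, -0.0303, 0.5097]
orientation: [-179.9, -0.1, 0.1]
force: [0.4, 0.3, -0.9]
opening: 0.0876
gripper_force: 0.0
cover_eye [([246.9, 53.2], 0.89)]
cover [([249.7, 61.5], 0.94)]
heater []
block [([444.5, 101.4], 0.95)]
block_top [([463.7, 101.3], 0.56)]
clock: 6.98
tool_pos: [0.4174, 0.0847, 0.508]
orientation: [179.9, 0.1, 0.2]
force: [-0.1, -1.1, 0.2]
opening: 0.0876
gripper_force: 0.0
cover_eye [([353.8, 48.0], 0.86)]
cover [([348.4, 59.2], 0.76)]
heater []
block [([522.9, 101.0], 0.74), ([8.1, 208.4], 0.64)]
block_top [([553.6, 98.5], 0.77)]
pos [0.4173 0.0821 0.5087] yaw -0.1 shift [0.164 0.41  0.393] rows>= 2.8 spin -0.0011 rows>= 0.0
```

View pics/h34.png

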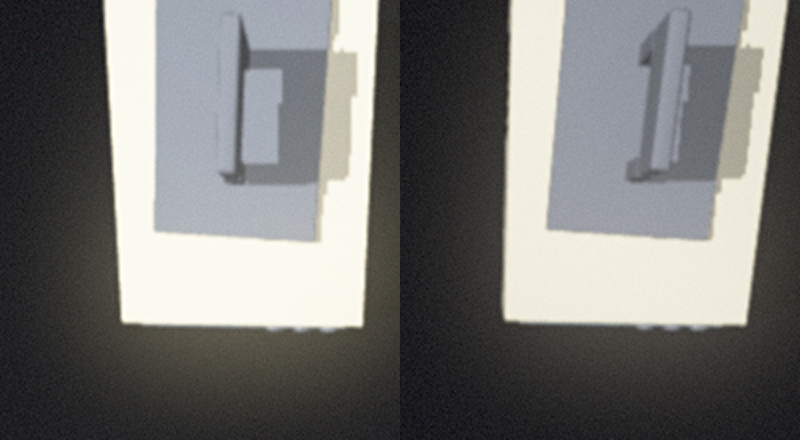

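Reading the crop: the bar top's near and far ends are at h3 (229,172) and (232,12), and h4 (662,170) and (680,10). I also have the plate's near corners and the heater's front corners, so I'll triangulate these.

```bash
cat > t.py <<'E'
from h import *
import pickle
np.set_printoptions(precision=4,suppress=True)
L=lambda t:pickle.load(open(t+'.pkl','rb'))
A,B=L('h3'),L('h4')
f=lambda a:np.array([130+a[0]/2,a[1]/2]); g=lambda a:np.array([230+(a[0]-400)/2,a[1]/2])
R={}
for n,a,b,z in [('near',(229,172),(662,170),.153),('far',(232,12),(680,10),.153),('pl',(155,231),(548,229),.091),('pr',(316,241),(711,239),.091),('hl',(122,323),(505,320),.085),('hr',(362,326),(746,325),.085)]:
    x,e=tri([A[0],B[0]],[f(a),g(b)]); q=(atz(A[0],f(a),z)+atz(B[0],g(b),z))/2
    R[n]=q; print(n,x,e,'at z:',atz(A[0],f(a),z),atz(B[0],g(b),z))
an=lambda p,q:np.degrees(np.arctan2(*(p-q)[::-1]))
print('bar yaw',an(R['far'],R['near']),'mid',(R['far']+R['near'])/2)
print('plate yaw',an(R['pl'],R['pr'])-90,'heater yaw',an(R['hl'],R['hr'])-90, np.linalg.norm(R['pl']-R['pr']),np.linalg.norm(R['hl']-R['hr']))
h=an(R['hl'],R['hr'])-90;c=np.cos(np.radians(h));s=np.sin(np.radians(h))
print('well',(R['hl']+R['hr'])/2+np.array([c,s])*.115)
c0=(R['pl']+R['pr'])/2; print('cover from plate', c0+np.array([np.cos(np.radians(an(R['pl'],R['pr'])-90)),np.sin(np.radians(an(R['pl'],R['pr'])-90))])*.065)
E
python3 t.py
```

```text
near [ 0.5247 -0.0002  0.1503] [0.2 0.2] at z: [ 0.5246 -0.0004] [0.5243 0.0005]
far [ 0.5941 -0.0032  0.1497] [0.6 0.6] at z: [ 0.5935 -0.0035] [ 0.5926 -0.0024]
pl [0.4975 0.0498 0.0917] [0.1 0.1] at z: [0.4976 0.0499] [0.4974 0.0497]
pr [ 0.4921 -0.0457  0.0954] [0. 0.] at z: [ 0.4921 -0.0458] [ 0.4921 -0.0471]
hl [0.443  0.0744 0.0867] [0.3 0.3] at z: [0.4424 0.0749] [0.4431 0.0744]
hr [ 0.4409 -0.0754  0.0868] [0.1 0.1] at z: [ 0.4408 -0.0756] [ 0.4406 -0.0761]
bar yaw -2.4661528426059576 mid [ 0.5588 -0.0014]
plate yaw -3.2417375485143083 heater yaw -0.7980394555492154 0.09643525669490664 0.1505045737091531
well [ 0.5567 -0.0022]
cover from plate [ 0.5597 -0.002 ]
```

```bash
python3 -m creep '[[[0.142,0.084,0.078,0.033,1],[0.142,0.084,0.078,0,1],[0.142,0.084,0.078,0,1],[0.142,0.084,0.078,0,1],[0.142,0.084,0.078,0,1],[0,0,0,0,1],[0,0,0,0,1],[0,0,0,0,1]]]'
python3 -c "
from h import *
plan(.559,-.0015,.304,-3)"
```

```text
clock: 7.95
tool_pos: [0.5556, -0.0077, 0.4305]
orientation: [180.0, 0.0, -3.1]
force: [0.1, -0.7, 0.1]
opening: 0.0877
gripper_force: 0.0
pos [ 0.5556 -0.0077  0.4305] yaw -3.08 shift [ 0.016 -0.032  0.633] rows>= 3.0 spin -0.0009 rows>= 0.0
```

```bash
python3 -m creep '[[[0.016,-0.032,0.13,0,1],[0,0,0.13,0,1],[0,0,0.13,0,1],[0,0,0.13,0,1],[0,0,0.113,0,1],[0,0,0,0,1],[0,0,0,0,1],[0,0,0,0,1]]]'
python3 -m creep '[[[0,0,0,0,0],[0,0,0,0,0],[0,0,0,0,0],[0,0,0,0,0],[0,0,0,0,0],[0,0,0,0,0],[0,0,0,0,0],[0,0,0,0,0]]]'
```

```text
clock: 8.62
tool_pos: [0.5596, -0.0001, 0.3064]
orientation: [-180.0, -0.2, -2.9]
force: [-0.5, -0.7, 0.7]
opening: 0.0876
gripper_force: 0.0
clock: 9.28
tool_pos: [0.5592, -0.0006, 0.304]
orientation: [180.0, 0.0, -3.0]
force: [0.5, -0.7, 0.1]
opening: 0.0399
gripper_force: 0.0
```

```bash
python3 -m creep '[[[0,0,0,0,0],[0,0,0,0,0],[0,0,0,0,0],[0,0,0,0,0],[0,0,0,0,0],[0,0,0,0,0],[0,0,0,0,0],[0,0,0,0,0]]]'
python3 -m creep '[[[0,0,-0.05,0,0],[0,0,-0.1,0,0],[0,0,-0.15,0,0],[0,0,-0.15,0,0],[0,0,0,0,0],[0,0,0,0,0]]]'
python3 - <<'E'
from h import *
plan(.45,.12,.40,-90)
s,P=cam("wrist"); save(s,"g1")
st,Pt=cam("top"); cv2.imwrite("pics/g1t.png",np.hstack([s["frame"],]) [...,::-1])
E
```

```text
clock: 9.95
tool_pos: [0.5592, -0.0006, 0.304]
orientation: [180.0, 0.0, -3.0]
force: [0.2, 0.3, -0.3]
opening: 0.0097
gripper_force: 30.0
clock: 10.45
tool_pos: [0.5594, -0.0006, 0.3965]
orientation: [-179.9, -0.2, -3.0]
force: [-0.5, -0.4, -1.9]
opening: 0.0098
gripper_force: 30.0
pos [ 0.5594 -0.0006  0.3965] yaw -2.97 shift [-0.577 -0.574 -0.019] rows>= 3.9 spin 0.967 rows>= 12.2
```

The cover is held, with a 9.7 mm opening and about 2 N of weight. Next I'll turn it and refine the peg's line from the s2/s3 pictures.

```bash
python3 -m creep '[[[0,0,0,0.079,0],[0,0,0,0.079,0],[0,0,0,0.079,0],[0,0,0,0.079,0],[0,0,0,0.079,0],[0,0,0,0.079,0],[0,0,0,0.079,0],[0,0,0,0.079,0]]]'
python3 -m creep '[[[-0.05,-0.05,0,0.079,0],[-0.05,-0.05,0,0.079,0],[0,0,0,0.077,0],[0,0,0,0,0],[0,0,0,0,0]]]'
python3 - <<'E'
from h import *
import pickle
A=pickle.load(open('s2.pkl','rb'));B=pickle.load(open('s3.pkl','rb'))
c=lambda im,x0,y0: cv2.resize(im[y0:y0+200,x0:x0+180],None,fx=2.2,fy=2.2,interpolation=cv2.INTER_CUBIC)
cv2.imwrite('pics/p23.png',np.hstack([c(A[2],75,60),c(B[2],30,60)])[...,::-1])
plan(.361,.30,.40,-81)
E
```

```text
clock: 11.22
tool_pos: [0.5588, -0.0007, 0.3925]
orientation: [179.8, 0.0, -60.2]
force: [-0.3, 0.3, -2.0]
opening: 0.0098
gripper_force: 30.0
clock: 11.63
tool_pos: [0.5678, 0.0262, 0.3928]
orientation: [179.9, -0.0, -80.8]
force: [0.6, 0.7, -1.5]
opening: 0.0098
gripper_force: 30.0
pos [0.5678 0.0262 0.3928] yaw -80.78 shift [-1.517  0.801 -0.034] rows>= 8.2 spin 0.0025 rows>= 0.0
```

View pics/p23.png

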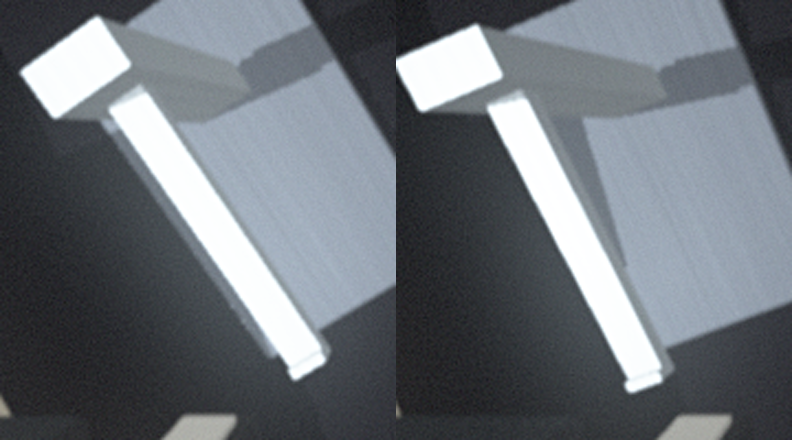

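Both views show the peg's top face, from its root at L(130,97) / R(508,101) to its lip at L(308,366) / R(644,381).

Run:
```python
from h import *
import pickle
np.set_printoptions(precision=4,suppress=True)
A=pickle.load(open('s2.pkl','rb'));B=pickle.load(open('s3.pkl','rb'))
f=lambda a:np.array([75+a[0]/2.2,60+a[1]/2.2]); g=lambda a:np.array([30+(a[0]-396)/2.2,60+a[1]/2.2])
Q=[]
for n,a,b,z in [('root',(130,97),(508,101),.13),('lip',(308,366),(644,381),.134)]:
    print(n,*tri([A[0],B[0]],[f(a),g(b)]),atz(A[0],f(a),z),atz(B[0],g(b),z)); Q.append((atz(A[0],f(a),z)+atz(B[0],g(b),z))/2)
d=Q[0]-Q[1];l=np.linalg.norm(d);u=d/l
print('len',l,'(114 expected less half lip) yaw',np.degrees(np.arctan2(u[1],u[0])),'seat from root',Q[0]-u*.067,'from lip',Q[1]+u*.045)
s=Q[1]+u*.045
for k in (-.14,0): plan(*(s+u*k),.325,np.degrees(np.arctan2(u[1],u[0]))-90)
```

```text
root [0.5613 0.3283 0.1337] [0.1 0.1] [0.5621 0.3297] [0.5617 0.3303]
lip [0.4528 0.3116 0.1346] [0.3 0.3] [0.4524 0.3117] [0.4529 0.3119]
len 0.1107123082212813 (114 expected less half lip) yaw 9.467045121065867 seat from root [0.4958 0.319 ] from lip [0.4971 0.3192]
pos [0.5678 0.0262 0.3928] yaw -80.78 shift [-1.5    0.813  0.341] rows>= 8.3 spin -0.0027 rows>= 0.0
pos [0.5678 0.0262 0.3928] yaw -80.78 shift [-1.503  0.113  0.339] rows>= 7.4 spin -0.0027 rows>= 0.0
```

```bash
python3 -m creep '[[[-0.05,0.1,0,0,0],[-0.1,0.12,0,0,0],[-0.15,0.12,0,0,0],[-0.15,0.1,0,0,0],[-0.15,0.1,0,0,0],[-0.15,0.1,0,0,0],[-0.15,0.1,0,0,0],[-0.15,0.073,0,0,0]]]'
python3 -m creep '[[[-0.15,0,0,0,0],[-0.15,0,0,0,0],[-0.1,0,0,0,0],[-0.1,0,0,0,0],[-0.07,0,0,0,0],[-0.03,0,0,0,0],[0,0,0,0,0],[0,0,0,0,0]]]'
python3 - <<'E'
from h import *
u=np.array([np.cos(np.radians(9.4)),np.sin(np.radians(9.4))]); s=np.array([.4965,.319])
for k in (-.14,0): plan(*(s+u*k),.325,-80.6)
E
```

```text
clock: 12.3
tool_pos: [0.3727, 0.2081, 0.3939]
orientation: [180.0, 0.0, -80.8]
force: [0.1, 0.3, -2.4]
opening: 0.01
gripper_force: 30.0
clock: 12.97
tool_pos: [0.3559, 0.3261, 0.3937]
orientation: [180.0, -0.0, -80.9]
force: [-0.2, -0.8, -2.2]
opening: 0.0098
gripper_force: 30.0
pos [0.3559 0.3261 0.3937] yaw -80.94 shift [0.15  0.011 0.344] rows>= 1.8 spin -0.0038 rows>= 0.0
pos [0.3559 0.3261 0.3937] yaw -80.94 shift [ 0.146 -0.689  0.343] rows>= 3.8 spin -0.0038 rows>= 0.0
```

```bash
python3 -m creep '[[[0.1,0.01,0.05,0,0],[0.05,0,0.1,0,0],[0,0,0.1,0,0],[0,0,0.09,0,0],[0,0,0,0,0],[0,0,0,0,0],[0,0,0,0,0]]]'
python3 - <<'E'
from h import *
plan(.4965,.319,.325,-80.6)
s,P=cam("scene"); f=s["frame"]
w,_=cam("wrist")
cv2.imwrite("pics/pre.png",np.hstack([cv2.resize(f[130:290,330:480],(400,427),interpolation=cv2.INTER_CUBIC),cv2.resize(w["frame"],(400,427))])[...,::-1])
E
```

```text
clock: 13.55
tool_pos: [0.3591, 0.2966, 0.3272]
orientation: [-179.9, 0.0, -81.0]
force: [-0.5, 0.7, -2.3]
opening: 0.0097
gripper_force: 30.0
pos [0.3591 0.2966 0.3272] yaw -81.0 shift [-0.003 -0.696  0.012] rows>= 3.3 spin -0.0044 rows>= 0.1
```

View pics/pre.png

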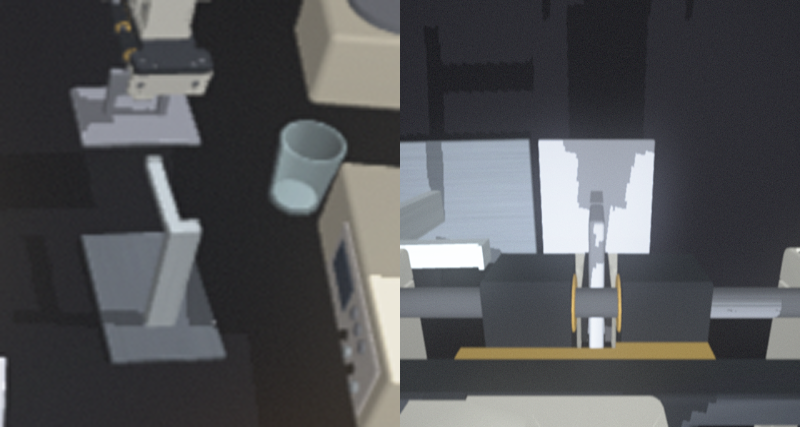

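The peg (left half, tip at (152,160)) points at the handle slot at about (135,105). I'll thread it on.

```bash
python3 -m creep '[[[0,-0.07,0,0,0],[0,-0.07,0,0,0],[0,-0.07,0,0,0],[0,-0.07,0,0,0],[0,-0.07,0,0,0],[0,-0.07,0,0,0],[0,0,0,0,0],[0,0,0,0,0]]]'
python3 -m creep '[[[0,-0.07,0,0,0],[0,-0.07,0,0,0],[0,-0.07,0,0,0],[0,-0.066,0,0,0],[0,0,0,0,0],[0,0,0,0,0],[0,0,0,0,0]]]'
python3 -c "
from h import *
plan(.4965,.319,.313,-80.6)"
```

```text
clock: 14.32
tool_pos: [0.4424, 0.31, 0.3262]
orientation: [-180.0, 0.0, -81.1]
force: [0.1, -0.1, -2.6]
opening: 0.0098
gripper_force: 30.0
clock: 14.9
tool_pos: [0.4956, 0.3183, 0.326]
orientation: [180.0, -0.0, -81.0]
force: [-0.5, 0.0, -1.3]
opening: 0.0099
gripper_force: 30.0
pos [0.4956 0.3183 0.326 ] yaw -81.01 shift [-0.003 -0.005  0.065] rows>= 0.3 spin -0.0045 rows>= 0.1
```

Lowering in small steps until the weight comes off the wrist.

```bash
python3 -m creep '[[[0,-0.005,0.015,0,0],[0,0,0.015,0,0],[0,0,0.015,0,0],[0,0,0,0,0],[0,0,0,0,0],[0,0,0,0,0]]]'
python3 -m creep '[[[0,0,0.008,0,0],[0,0,0.007,0,0],[0,0,0,0,0],[0,0,0,0,0],[0,0,0,0,0]]]'
```

```text
clock: 15.4
tool_pos: [0.4971, 0.3187, 0.3171]
orientation: [180.0, -0.0, -81.0]
force: [-0.0, -0.1, -1.8]
opening: 0.0095
gripper_force: 30.0
clock: 15.82
tool_pos: [0.4971, 0.3187, 0.3141]
orientation: [180.0, -0.0, -81.0]
force: [0.4, 1.4, -1.0]
opening: 0.0097
gripper_force: 30.0
```

```bash
python3 -m creep '[[[0,0,0.005,0,0],[0,0,0,0,0],[0,0,0,0,0],[0,0,0,0,0]]]'
python3 -m creep '[[[0,0,0.005,0,0],[0,0,0,0,0],[0,0,0,0,0],[0,0,0,0,0]]]'
```

```text
clock: 16.15
tool_pos: [0.4971, 0.3187, 0.313]
orientation: [180.0, -0.0, -81.0]
force: [0.6, -0.9, -2.0]
opening: 0.0095
gripper_force: 30.0
clock: 16.48
tool_pos: [0.497, 0.3186, 0.313]
orientation: [-180.0, 0.0, -81.0]
force: [-3.1, -1.0, 5.1]
opening: 0.0098
gripper_force: 30.0
```

Contact came at TCP z = 0.313, as predicted. I'll open only partly, because the post is close, and then rise.

```bash
python3 -m creep '[[[0,0,0,0,0.3],[0,0,0,0,0.3],[0,0,0,0,0.3],[0,0,0,0,0.3],[0,0,0,0,0.3],[0,0,0,0,0.3],[0,0,-0.005,0,0.3],[0,0,0,0,0.3]]]'
python3 -m creep '[[[0,0,-0.05,0,0.3],[0,0,-0.1,0,0.3],[0,0,-0.15,0,0.3],[0,0,-0.15,0,0.3],[0,0,-0.1,0,0.3],[0,0,0,0,0.3]]]'
python3 - <<'E'
from h import *
s,P=cam("scene"); f=s["frame"]
w,_=cam("wrist")
cv2.imwrite("pics/hung.png",np.hstack([cv2.resize(f[130:290,330:480],(400,427),interpolation=cv2.INTER_CUBIC),cv2.resize(w["frame"],(400,427))])[...,::-1])
plan(.42,-.22,.45,0)
E
```

```text
clock: 17.15
tool_pos: [0.4972, 0.3187, 0.3132]
orientation: [-180.0, 0.0, -81.0]
force: [1.5, -0.7, -0.1]
opening: 0.0264
gripper_force: 0.0
clock: 17.65
tool_pos: [0.4979, 0.3191, 0.4293]
orientation: [-179.6, 0.2, -81.0]
force: [0.8, 0.4, 0.3]
opening: 0.0263
gripper_force: 0.0
pos [0.497  0.3186 0.4246] yaw -81.01 shift [ 2.599  0.801 -0.133] rows>= 13.1 spin -0.9001 rows>= 11.3
```

View pics/hung.png

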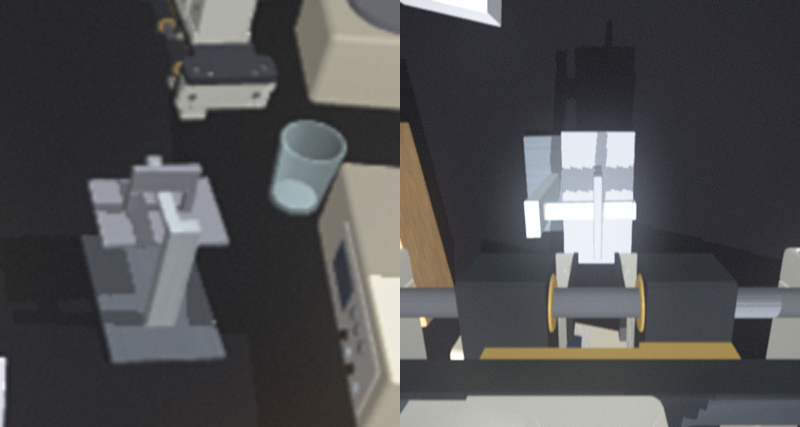

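The cover hangs level on the peg. Now to the block.

```bash
python3 -m creep '[[[0.19,0.05,-0.02,0,1],[0.19,0.05,-0.02,0,1],[0.19,0.05,-0.02,0,1],[0.19,0.05,-0.02,0,1],[0.19,0.05,-0.02,0,1],[0.19,0.05,-0.02,0,1],[0.19,0.05,-0.02,0,1],[0.19,0.05,-0.02,0,1]]]'
python3 -m creep '[[[0.19,0.06,0,-0.075,1],[0.19,0.06,0,-0.075,1],[0.19,0.06,0,-0.075,1],[0.19,0.06,0,-0.075,1],[0,0,0,-0.075,1],[0,0,0,-0.075,1],[0,0,0,-0.075,1],[0,0,0,-0.075,1]]]'
python3 -m creep '[[[0,0,0,-0.075,1],[0,0,0,-0.075,1],[0,0,0,-0.075,1],[0,0,0,-0.075,1],[0,0,0,0,1],[0,0,0,0,1]]]'
python3 -c "
from h import *
plan(.4,-.22,.45,0)"
```

```text
clock: 18.42
tool_pos: [0.4646, 0.0041, 0.4546]
orientation: [179.9, -0.0, -81.0]
force: [0.6, 0.2, -0.5]
opening: 0.0741
gripper_force: 0.0
clock: 19.08
tool_pos: [0.4671, -0.1355, 0.454]
orientation: [179.9, 0.1, -29.7]
force: [0.5, -0.6, 0.6]
opening: 0.0878
gripper_force: 0.0
clock: 19.58
tool_pos: [0.4673, -0.135, 0.4544]
orientation: [180.0, 0.1, -3.2]
force: [-0.7, 0.2, 0.4]
opening: 0.0874
gripper_force: 0.0
pos [ 0.4673 -0.135   0.4544] yaw -3.16 shift [-0.313  0.443  0.023] rows>= 2.6 spin -0.0351 rows>= 0.4
```

```bash
python3 -m creep '[[[-0.17,0.05,0,-0.035,1],[-0.12,0.05,0,0,1],[0,0,0,0,1],[0,0,0,0,1],[0,0,0,0,1]]]'
python3 w.py b1 well_top block block_top
python3 -m creep '[[[0,0.18,0,0,1],[0,0.18,0,0,1],[0,0.18,0,0,1],[0,0.1,0,0,1],[0,0,0,0,1],[0,0,0,0,1],[0,0,0,0,1]]]'
python3 w.py b2 well_top block block_top
python3 - <<'E'
from h import *
import pickle
L=lambda t:pickle.load(open(t+'.pkl','rb'))
A,B=L('b1'),L('b2')
for n in ('block','block_top','well_top'):
    if n in A[1] and n in B[1]: print(n,*tri([A[0],B[0]],[A[1][n],B[1][n]]))
    C=np.array([A[1].get(n,[0,0]),B[1].get(n,[0,0])])
h=lambda im,u0:cv2.resize(im[0:250,u0:u0+200],None,fx=2,fy=2,interpolation=cv2.INTER_CUBIC)
ua=int(np.clip(A[1]['block_top'][0]-100,0,360));ub=int(np.clip(B[1]['block_top'][0]-100,0,360));print(ua,ub)
cv2.imwrite('pics/b12.png',np.hstack([h(A[2],ua),h(B[2],ub)])[...,::-1])
E
```

```text
clock: 20.0
tool_pos: [0.4091, -0.1533, 0.4552]
orientation: [-180.0, -0.0, 0.0]
force: [-0.3, -0.9, -0.6]
opening: 0.0876
gripper_force: 0.0
well_top []
block []
block_top [([381.6, 89.6], 0.83)]
clock: 20.78
tool_pos: [0.4097, -0.2812, 0.4546]
orientation: [-180.0, 0.1, 0.2]
force: [-0.8, 1.4, 0.7]
opening: 0.0875
gripper_force: 0.0
well_top []
block [([268.8, 90.0], 0.77)]
block_top [([268.5, 87.7], 0.65)]
block_top [ 0.51755738 -0.27395825  0.04842291] [0.8 0.8]
281 168
```

View pics/b12.png

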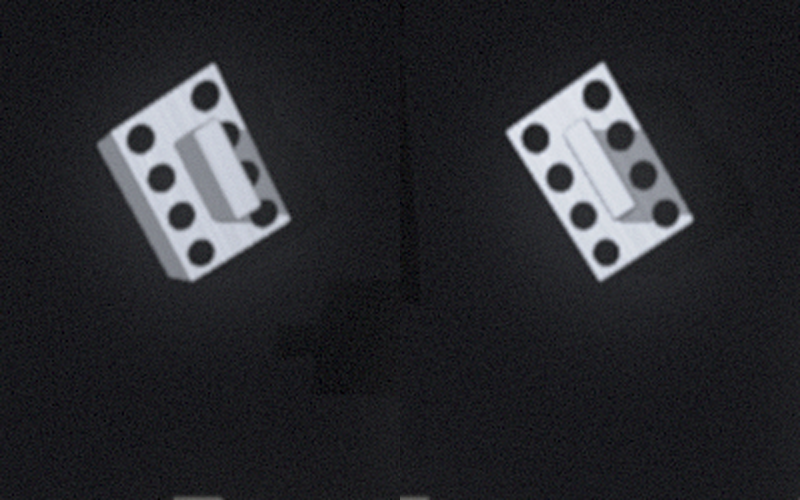

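The block's top-face corners are L (213,63), (290,218), (191,282), (111,132) and R (604,62), (692,220), (600,282), (506,131).

```bash
python3 - <<'E'
from h import *
import pickle
np.set_printoptions(precision=4,suppress=True)
A,B=[pickle.load(open(t+'.pkl','rb')) for t in ('b1','b2')]
f=lambda a:np.array([281+a[0]/2,a[1]/2]); g=lambda a:np.array([168+(a[0]-400)/2,a[1]/2])
L=[(213,63),(290,218),(191,282),(111,132)];R=[(604,62),(692,220),(600,282),(506,131)]
def fit(q,nm):
    long=(q[0]-q[1]+q[3]-q[2])/2; sh=(q[3]-q[0]+q[2]-q[1])/2
    print(nm,'c',q.mean(0),'yaw',np.degrees(np.arctan2(long[1],long[0])),np.degrees(np.arctan2(sh[1],sh[0]))-90,'size',np.linalg.norm(long),np.linalg.norm(sh))
x=[tri([A[0],B[0]],[f(a),g(b)]) for a,b in zip(L,R)]; print([i[0][2].round(4) for i in x],[i[1] for i in x])
fit(np.array([i[0][:2] for i in x]),'tri'); fit(np.array([atz(A[0],f(a),.05) for a in L]),'A'); fit(np.array([atz(B[0],g(b),.05) for b in R]),'B')
fit(np.array([atz(B[0],g(b),.09) for b in [(584,118),(635,207),(615,219),(564,130)]]),'rib')
E
python3 -c "
from h import *
plan(.5185,-.275,.35,27)"
```

```text
[np.float64(0.0459), np.float64(0.0513), np.float64(0.0487), np.float64(0.0492)] [array([0., 0.]), array([0.6, 0.6]), array([0.1, 0.1]), array([0., 0.])]
tri c [ 0.518  -0.2741] yaw 32.08070267372017 33.4416578878315 size 0.09557435602636338 0.06373746153586558
A c [ 0.518  -0.2737] yaw 32.76532086104946 33.35778858742796 size 0.09513295487819522 0.06353833027690511
B c [ 0.5177 -0.2742] yaw 32.15031749044248 32.88827913455245 size 0.09541519405624235 0.0633887535664613
rib c [ 0.5177 -0.2742] yaw 31.461986461523846 29.358564379771764 size 0.048654121018852664 0.011497874911056768
pos [ 0.4097 -0.2805  0.4553] yaw 0.28 shift [ 0.544 -0.025  0.527] rows>= 3.6 spin -0.2969 rows>= 3.7
```

```bash
python3 -m creep '[[[0.1,0,0.02,-0.0716,1],[0.1,0,0.02,-0.0716,1],[0,0,0,-0.0716,1],[0,0,0,-0.0716,1],[0,0,0,-0.0716,1],[0,0,0,0,1],[0,0,0,0,1]]]'
python3 -c "
from h import *
plan(.518,-.274,.29,32.5)"
```

```text
clock: 21.57
tool_pos: [0.4495, -0.2784, 0.4473]
orientation: [180.0, -0.0, 32.3]
force: [-0.9, 1.0, -0.3]
opening: 0.0881
gripper_force: 0.0
pos [ 0.4495 -0.2784  0.4473] yaw 32.28 shift [0.301 0.164 0.787] rows>= 4.1 spin -0.0025 rows>= 0.0
```

```bash
python3 -m creep '[[[0.1,0.054,0.1,-0.0025,1],[0.1,0.055,0.1,0,1],[0.101,0.055,0.13,0,1],[0,0,0.15,0,1],[0,0,0.15,0,1],[0,0,0.1,0,1],[0,0,0,0,1],[0,0,0,0,1]]]'
python3 -c "
from h import *
plan(.518,-.274,.234,32.5)"
```

```text
clock: 22.23
tool_pos: [0.5178, -0.274, 0.3008]
orientation: [-179.9, 0.1, 32.5]
force: [0.3, -0.6, 0.9]
opening: 0.0877
gripper_force: 0.0
pos [ 0.5178 -0.274   0.3008] yaw 32.54 shift [0.002 0.001 0.334] rows>= 1.6 spin 0.0004 rows>= 0.0
```

```bash
python3 -m creep '[[[0,0,0.1,0,1],[0,0,0.1,0,1],[0,0,0.08,0,1],[0,0,0.05,0,1],[0,0,0,0,1],[0,0,0,0,0],[0,0,0,0,0],[0,0,0,0,0]]]'
python3 -m creep '[[[0,0,0,0,0],[0,0,0,0,0],[0,0,0,0,0],[0,0,0,0,0],[0,0,0,0,0],[0,0,0,0,0],[0,0,0,0,0],[0,0,0,0,0]]]'
python3 -m creep '[[[0,0,0,0,0],[0,0,0,0,0],[0,0,0,0,0],[0,0,0,0,0],[0,0,0,0,0]]]'
```

```text
clock: 22.9
tool_pos: [0.5184, -0.2743, 0.2367]
orientation: [179.9, -0.1, 32.6]
force: [0.3, -0.5, -0.1]
opening: 0.073
gripper_force: 0.0
clock: 23.57
tool_pos: [0.5178, -0.2742, 0.2351]
orientation: [-180.0, 0.0, 32.6]
force: [0.4, -0.1, -0.7]
opening: 0.0198
gripper_force: 0.0
clock: 23.98
tool_pos: [0.5177, -0.2741, 0.235]
orientation: [-180.0, 0.0, 32.6]
force: [0.1, 0.9, -0.2]
opening: 0.0138
gripper_force: 30.0
```

The block is gripped at its rib. I'll lift it, square it up and look at the open well from two places.

```bash
python3 -m creep '[[[0,0,-0.05,0,0],[0,0,-0.15,0,0],[0,0,-0.2,0,0],[0,0,-0.2,0,0],[0,0,-0.2,0.074,0],[0,0,-0.2,0.074,0],[0,0,-0.15,0.074,0],[0,0,0,0.074,0]]]'
python3 -m creep '[[[-0.1,-0.1,0,0.074,0],[-0.15,-0.1,0,0,0],[-0.13,-0.12,0,0,0],[-0.1,-0.15,0,0,0],[0,-0.17,0,0,0],[0,-0.17,0,0,0],[0,-0.1,0,0,0],[0,-0.1,0,0,0]]]'
python3 -m creep '[[[0,0,0,0,0],[0,0,0,0,0],[0,0,0,0,0]]]'
python3 w.py v1 well_top heater
python3 -m creep '[[[0,-0.15,0,0,0],[0,-0.17,0,0,0],[0,-0.15,0,0,0],[0,-0.1,0,0,0],[0,0,0,0,0],[0,0,0,0,0],[0,0,0,0,0]]]'
python3 w.py v2 well_top heater
python3 - <<'E'
from h import *
import pickle
A,B=[pickle.load(open(t+'.pkl','rb')) for t in ('v1','v2')]
if 'well_top' in A[1] and 'well_top' in B[1]: print(*tri([A[0],B[0]],[A[1]['well_top'],B[1]['well_top']]))
ua,ub=[int(np.clip(q[1]['well_top'][0]-100 if 'well_top' in q[1] else 180,0,360)) for q in (A,B)];print(ua,ub)
h=lambda im,u0:cv2.resize(im[0:250,u0:u0+200],None,fx=2,fy=2,interpolation=cv2.INTER_CUBIC)
cv2.imwrite('pics/v12.png',np.hstack([h(A[2],ua),h(B[2],ub)])[...,::-1])
plan(.5567,-.0022,.36,-.8)
E
```

```text
clock: 24.65
tool_pos: [0.5181, -0.2747, 0.4736]
orientation: [179.7, -0.6, 5.7]
force: [2.0, -0.9, -2.9]
opening: 0.0136
gripper_force: 30.0
clock: 25.32
tool_pos: [0.4207, -0.0722, 0.4657]
orientation: [-180.0, -0.0, -0.6]
force: [-0.1, -0.4, -4.1]
opening: 0.0139
gripper_force: 30.0
clock: 25.57
tool_pos: [0.4215, -0.0736, 0.4653]
orientation: [-180.0, 0.0, -0.6]
force: [0.3, -0.6, -4.4]
opening: 0.0136
gripper_force: 30.0
well_top [([202.0, 59.5], 0.71)]
heater [([219.7, 85.5], 0.58)]
clock: 26.3
tool_pos: [0.4232, 0.04, 0.465]
orientation: [180.0, 0.0, -0.7]
force: [0.5, -0.7, -3.9]
opening: 0.0138
gripper_force: 30.0
well_top [([311.0, 57.8], 0.86)]
heater [([307.1, 87.6], 0.93)]
[5.57895906e-01 3.09432769e-04 8.01050796e-02] [1. 1.]
102 211
pos [0.4232 0.0396 0.465 ] yaw -0.74 shift [0.67  0.2   0.525] rows>= 4.2 spin 0.0007 rows>= 0.0
```

View pics/v12.png

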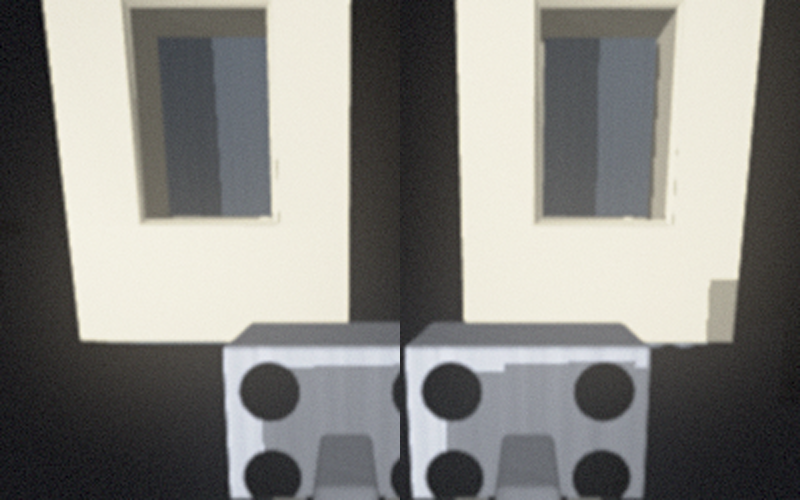

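The well mouth's near corners are L (140,222), (279,222) and R (535,222), (673,222). The held block's front top edge is R (407,347)–(649,347). I'll work out both poses.

Run:
```python
from h import *
import pickle
np.set_printoptions(precision=4,suppress=True)
A,B=[pickle.load(open(t+'.pkl','rb')) for t in ('v1','v2')]
f=lambda a:np.array([102+a[0]/2,a[1]/2]); g=lambda a:np.array([211+(a[0]-400)/2,a[1]/2])
q={}
for n,a,b in [('nl',(140,222),(535,222)),('nr',(279,222),(673,222)),('fl',(124,3),(536,3)),('fr',(269,5),(680,5))]:
    x=tri([A[0],B[0]],[f(a),g(b)]); q[n]=(atz(A[0],f(a),.085)+atz(B[0],g(b),.085))/2
    print(n,x[0],x[1],atz(A[0],f(a),.085),atz(B[0],g(b),.085))
l=(q['nl']+q['fl']-q['nr']-q['fr'])/2; n=(q['nl']+q['nr'])/2; fa=(q['fl']+q['fr'])/2
print('width',np.linalg.norm(l),'len',np.linalg.norm(fa-n),'mid',(n+fa)/2,'n+53',n+[.053,0],'yaw',np.degrees(np.arctan2(*(fa-n)[::-1])),np.degrees(np.arctan2(*(q['nl']-q['nr'])[::-1]))-90)
print('heater L',atz(A[0],f((80,341)),.085),'R',atz(B[0],g((733,343)),.085))
p,R,o=pose()
for c in [(407,347),(649,347)]:
    w=atz(B[0],g(c),p[2]-.185); print('block corner tool',(R.T@(np.r_[w,p[2]-.185]-p))[:2])
```

```text
nl [0.5063 0.0345 0.0869] [0.2 0.2] [0.5061 0.0351] [0.5065 0.0345]
nr [ 0.5055 -0.0392  0.0849] [0.1 0.1] [ 0.5053 -0.0392] [ 0.5056 -0.0392]
fl [0.6091 0.0332 0.0837] [0.1 0.1] [0.6086 0.0328] [0.6088 0.0332]
fr [ 0.6079 -0.038   0.0821] [0.1 0.1] [ 0.6069 -0.0383] [ 0.6071 -0.0373]
width 0.07241552488699417 len 0.10197505564376787 mid [ 0.5569 -0.0023] n+53 [ 0.5589 -0.0022] yaw -0.12718962638802553 -0.6350679195606403
heater L [0.4427 0.0752] R [ 0.4403 -0.0762]
block corner tool [ 0.0483 -0.0312]
block corner tool [0.0484 0.0313]
```

```bash
python3 -m creep '[[[0.12,0.05,0.03,0,0],[0.15,0.05,0.1,0,0],[0.15,0.05,0.1,0,0],[0.15,0.05,0.1,0,0],[0.1,0,0.1,0,0],[0,0,0.07,0,0],[0,0,0,0,0],[0,0,0,0,0]]]'
python3 -m creep '[[[0,0,0,0,0],[0,0,0,0,0]]]'
python3 -c "
from h import *
plan(.5573,-.0022,.324,-.7)"
```

```text
clock: 27.12
tool_pos: [0.5565, -0.002, 0.3643]
orientation: [179.9, 0.2, -0.7]
force: [-0.1, -0.0, -3.2]
opening: 0.0139
gripper_force: 30.0
clock: 27.28
tool_pos: [0.5566, -0.0011, 0.3669]
orientation: [-180.0, -0.1, -0.6]
force: [-0.7, -0.2, -3.5]
opening: 0.0138
gripper_force: 30.0
pos [ 0.5566 -0.0011  0.3669] yaw -0.64 shift [0.003 0.005 0.214] rows>= 1.0 spin 0.0007 rows>= 0.0
```

```bash
python3 -m creep '[[[0.003,0.005,0.05,0,0],[0,0,0.07,0,0],[0,0,0.07,0,0],[0,0,0.02,0,0],[0,0,0,0,0],[0,0,0,0,0]]]'
python3 -m creep '[[[0,0,0.02,0,0],[0,0,0.02,0,0],[0,0,0.02,0,0],[0,0,0,0,0],[0,0,0,0,0]]]'
```

```text
clock: 27.78
tool_pos: [0.5574, -0.0019, 0.3237]
orientation: [180.0, -0.0, -0.6]
force: [1.2, -0.1, -3.6]
opening: 0.0136
gripper_force: 30.0
clock: 28.2
tool_pos: [0.5572, -0.0021, 0.3109]
orientation: [180.0, 0.0, -0.7]
force: [-1.0, 0.9, -3.7]
opening: 0.014
gripper_force: 30.0
```

Inside the mouth with no contact forces. I'll continue to the plate.

```bash
python3 -m creep '[[[0,0,0.025,0,0],[0,0,0.025,0,0],[0,0,0.025,0,0],[0,0,0.025,0,0],[0,0,0.025,0,0],[0,0,0,0,0],[0,0,0,0,0]]]'
python3 -m creep '[[[0,0,0.015,0,0],[0,0,0.015,0,0],[0,0,0,0,0],[0,0,0,0,0]]]'
```

```text
clock: 28.78
tool_pos: [0.5572, -0.0021, 0.2856]
orientation: [180.0, 0.1, -0.7]
force: [-0.3, 0.4, -3.1]
opening: 0.0139
gripper_force: 30.0
clock: 29.12
tool_pos: [0.5573, -0.002, 0.2801]
orientation: [180.0, 0.0, -0.6]
force: [1.2, -0.2, -4.1]
opening: 0.0139
gripper_force: 30.0
```

Contact with the plate is due at TCP z = 0.280. I'll press slowly.

```bash
for i in 1; do :; done; python3 -m creep '[[[0,0,0.01,0,0],[0,0,0.01,0,0],[0,0,0,0,0],[0,0,0,0,0],[0,0,0,0,0]]]'
python3 -m creep '[[[0,0,0.01,0,0],[0,0,0.01,0,0],[0,0,0,0,0],[0,0,0,0,0],[0,0,0,0,0]]]'
python3 -m creep '[[[0,0,0.005,0,0],[0,0,0.005,0,0],[0,0,0,0,0],[0,0,0,0,0],[0,0,0,0,0]]]'
```

```text
clock: 29.53
tool_pos: [0.5573, -0.002, 0.2769]
orientation: [-180.0, -0.0, -0.6]
force: [-3.4, 1.3, 5.5]
opening: 0.0135
gripper_force: 30.0
clock: 29.95
tool_pos: [0.5573, -0.002, 0.2729]
orientation: [180.0, -0.0, -0.6]
force: [-3.7, 0.3, 5.8]
opening: 0.014
gripper_force: 30.0
clock: 30.37
tool_pos: [0.5573, -0.002, 0.271]
orientation: [180.0, -0.0, -0.6]
force: [-3.0, -0.3, 6.1]
opening: 0.0137
gripper_force: 30.0
```

```bash
python3 -m creep '[[[0,0,0.005,0,0],[0,0,0.005,0,0],[0,0,0,0,0],[0,0,0,0,0],[0,0,0,0,0]]]'
python3 -m creep '[[[0,0,0.005,0,0],[0,0,0,0,0],[0,0,0,0,0]]]'
```

```text
clock: 30.78
tool_pos: [0.5573, -0.002, 0.2699]
orientation: [180.0, -0.1, -0.6]
force: [-6.6, 1.6, 14.3]
opening: 0.0137
gripper_force: 30.0
clock: 31.03
tool_pos: [0.5574, -0.002, 0.2699]
orientation: [180.0, -0.1, -0.6]
force: [-9.5, 1.9, 22.1]
opening: 0.0137
gripper_force: 30.0
```

It stopped at TCP z = 0.2699 with force building to 22 N, which matches full depth. I'll relax, release and rise.

```bash
python3 -m creep '[[[0,0,-0.006,0,0],[0,0,0,0,0.4],[0,0,0,0,0.4],[0,0,0,0,0.4],[0,0,0,0,0.4],[0,0,0,0,0.4],[0,0,0,0,0.4],[0,0,0,0,0.4]]]'
python3 -m creep '[[[0,0,-0.05,0,0.4],[0,0,-0.1,0,0.4],[0,0,-0.15,0,0.4],[0,0,-0.15,0,0.4],[0,0,0,0,0.4]]]'
python3 -m creep '[[[-0.15,0,-0.15,0,0.4],[-0.15,0,-0.15,0,0.4],[-0.15,0,-0.1,0,0.4],[-0.15,0,-0.1,0,0.4],[-0.08,0,0,0,0.4],[0,0,0,0,0.4],[0,0,0,0,0.4]]]'
python3 - <<'E'
from h import *
w,P=cam("wrist"); s,_=cam("scene")
cv2.imwrite("pics/end.png",np.hstack([cv2.resize(w["frame"][0:200,180:380],(400,400),interpolation=cv2.INTER_CUBIC),cv2.resize(s["frame"][150:270,210:430],(400,400),interpolation=cv2.INTER_CUBIC)])[...,::-1])
E
```

```text
clock: 31.7
tool_pos: [0.5573, -0.0021, 0.2681]
orientation: [180.0, 0.0, -0.7]
force: [-0.5, -0.3, 0.3]
opening: 0.0348
gripper_force: 0.0
clock: 32.12
tool_pos: [0.559, -0.0019, 0.3653]
orientation: [-179.9, -0.6, -0.6]
force: [1.3, 0.5, 0.3]
opening: 0.0351
gripper_force: 0.0
clock: 32.7
tool_pos: [0.4215, -0.0007, 0.4585]
orientation: [-179.9, -0.2, -0.6]
force: [0.8, -0.2, 0.6]
opening: 0.0353
gripper_force: 0.0
```

View pics/end.png

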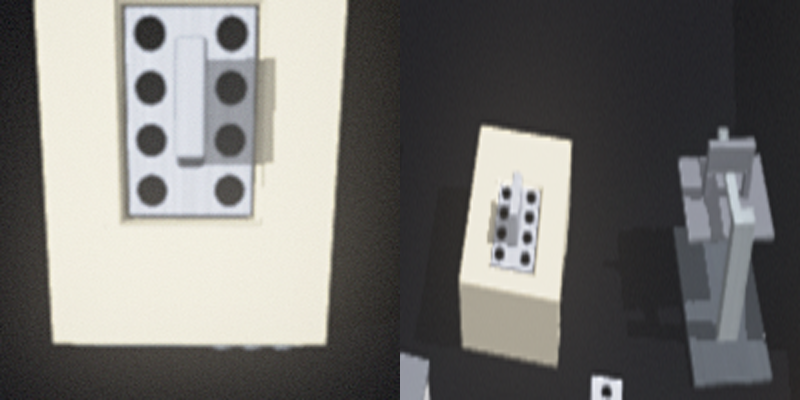

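The block looks flush in the well, with its top filling the mouth, and the cover is still hung. I'll confirm the depth with a gentle press of closed fingertips on the rib; contact should be at TCP z ≈ 0.303.

```bash
python3 -m creep '[[[0.15,0,0,0,0],[0.15,0,0.1,0,0],[0.15,0,0.1,0,0],[0.15,0,0.1,0,0],[0.08,0.006,0.15,0,0],[0,0,0.12,0,0],[0,0,0.1,0,0],[0,0,0,0,0]]]'
python3 -m creep '[[[0,0,0.05,0,0],[0,0,0,0,0],[0,0,0,0,0]]]'
python3 -c "
from h import *
plan(.5573,-.002,.303,-.7)"
```

```text
clock: 33.47
tool_pos: [0.5578, -0.0039, 0.3171]
orientation: [179.9, 0.6, -0.7]
force: [0.1, -0.1, -0.6]
opening: 0.0006
gripper_force: 0.0
clock: 33.72
tool_pos: [0.5587, -0.0032, 0.3138]
orientation: [180.0, -0.0, -0.6]
force: [0.3, 0.4, 0.6]
opening: -0.0001
gripper_force: 0.0
pos [ 0.5587 -0.0032  0.3138] yaw -0.64 shift [-0.007 -0.006  0.054] rows>= 0.3 spin 0.0007 rows>= 0.0
```

```bash
python3 -m creep '[[[-0.007,-0.006,0.02,0,0],[0,0,0.02,0,0],[0,0,0.008,0,0],[0,0,0,0,0],[0,0,0,0,0]]]'
python3 -m creep '[[[0,0,0.006,0,0],[0,0,0,0,0],[0,0,0,0,0]]]'
python3 -m creep '[[[0,0,0.006,0,0],[0,0,0,0,0],[0,0,0,0,0],[0,0,0,0,0]]]'
```

```text
clock: 34.13
tool_pos: [0.5569, -0.002, 0.3039]
orientation: [-180.0, -0.0, -0.6]
force: [0.1, -0.5, -0.8]
opening: 0.0004
gripper_force: 0.0
clock: 34.38
tool_pos: [0.5571, -0.002, 0.3033]
orientation: [-180.0, -0.1, -0.6]
force: [-2.0, 0.6, 5.8]
opening: 0.0005
gripper_force: 2.8
clock: 34.72
tool_pos: [0.5572, -0.002, 0.3033]
orientation: [180.0, -0.1, -0.6]
force: [-4.6, 1.8, 15.8]
opening: 0.0008
gripper_force: 7.1
```

```bash
python3 -m creep '[[[0,0,0.008,0,0],[0,0,0,0,0],[0,0,0,0,0],[0,0,0,0,0]]]'
python3 -m creep '[[[0,0,-0.05,0,0],[0,0,-0.1,0,0],[0,0,-0.15,0,0],[0,0,-0.15,0,0],[0,0,-0.1,0,0],[0,0,0,0,0],[0,0,0,0,0],[0,0,0,0,0]]]'
python3 - <<'E'
from h import *
np.set_printoptions(precision=4,suppress=True)
st,Pt=cam("top");ss,Ps=cam("scene")
for n in ["long_block","tip_box","beaker","bottle","tube_rack","cover_eye"]:
    r=[nets.landmark_of(x,n) for x in (st,ss)]; print(n,[q[0]["uv"] if q else None for q in r])
E
```

```text
clock: 35.05
tool_pos: [0.5573, -0.002, 0.3031]
orientation: [180.0, -0.2, -0.6]
force: [-9.6, 1.8, 25.6]
opening: 0.0006
gripper_force: 12.6
clock: 35.72
tool_pos: [0.5566, -0.0021, 0.4092]
orientation: [-180.0, 0.0, -0.7]
force: [0.1, -0.5, 0.4]
opening: -0.0001
gripper_force: 0.0
long_block [None, [320.5, 296.9]]
tip_box [[321.2, 168.8], [202.4, 286.7]]
beaker [[140.2, 261.7], [438.9, 201.9]]
bottle [[375.9, 188.2], [143.5, 263.5]]
tube_rack [[415.0, 275.0], [129.2, 179.0]]
cover_eye [[187.4, 224.7], [393.2, 202.8]]
```

At 26 N the block did not move, so it is fully home. The bystanders are where they were, and the cover hangs on the peg. I'll hand in the job.

```bash
python3 -c "
from plant import workorder
print(workorder.close_job())"
```

```text
the job is handed in; nothing more can be done
None
```

I hung the cover on the peg, pressed the block fully home in the well, left the other things where they were, and handed the job in at about 36 s; no verdict was returned.

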